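# Push the jammed digestion liner out of its sleeve into the hung catch tray

### The arm

A 6-joint arm with a two-finger parallel gripper is mounted at the origin on the work surface. World frame = base frame: x ahead of the robot, y to its left, z up, the work surface at z = 0. Lengths are in m, angles in rad, forces in N, time in s.
With the tool pointing down it reaches from about 0.375 to 0.825 m from the base axis. Payload 5.5 kg.
Tool frame: the origin (TCP) lies at the very end of the fingers, on their centre line; the grasp point (between the pads) lies 19 mm behind it; z points along the fingers, y is the line along which they close (so a half turn about z gives the same grasp; the last joint's range is limited). The gripper opens to 85 mm and grips with 20 to 120 N. Pads are 22 mm wide; open, the fingers measure 114 mm over their backs; the gripper's body (76 mm by 85 mm) begins 54 mm behind the grasp point. The pads swing forward as they close: fully open they stand 13 mm farther back than shut.
Start: joints at [-1.337, 0.314, -0.047, 1.21, 0, 1.571], TCP at [0.139, -0.584, 0.231] pointing down, gripper open.
Joint ranges: [-2.67, 2.67], [-0.69, 1.73], [-1.03, 1.25], [-2.08, 2.16], [-1.42, 1.45], [-3.14, 3.14]. Speed limits (rad/s): [2.39, 2.39, 3.01, 3.14, 3.14, 3.14].

### API

Orientations are given as a 3x3 rotation matrix whose columns are the frame's x, y, z axes.
In Python, from plant import env gives the robot as it stands.
- The arm moves only by the tool drive_tool, never from a script. Its argument "rows" is one flat list of numbers, 7 for each row, row after row: the shift along the tool's x, y, z in units of 0.02 m (1.0 is 0.02 m), then the turn, a rotation vector about the tool's x, y, z in units of 0.08 rad (1.0 is 0.08 rad), then the gripper's target within -1 to 1 (fully open at 1, half-way at 0, shut at -1). In form: [tx, ty, tz, wx, wy, wz, gripper, tx, ty, tz, wx, wy, wz, gripper, ...]. A call has 1 to 12 rows; each row shifts and turns the commanded pose from where the row before left it, along the tool's axes as they then stand; what a row does not reach is not made up. A row lasts 1/10 s, in which the tool goes at most 50 mm and 8.59 degrees, less where a joint would pass 70% of its speed; a pose out of reach is approached as far as the arm can. A call with a number of a shift or a turn outside -1 to 1 is refused whole. A call with a gripper value outside its range is refused whole. The fingers move at their own pace and stop on an object; the grip force is fixed at half the most. Time passes only in rows, so rows that do not move let the fingers close. It gives the time, the measured TCP pose, the force, the opening and the grip force at its end, in the units of the state.
- env.state(): the state, without advancing time (a new reading comes with each control period).
- env.snapshot(name): name is "scene" or "top" or "wrist"; returns the picture (480x640x3 uint8, red, green, blue); there is no depth.
- env.get_calibration(name): a dict with "fov_y" (degrees; the focal length in pixels is half the picture's height over the tangent of half this angle, whatever the lens; pixels are square), "cx", "cy" (the principal point, pixels), "position" and "rotation" of the camera in the world. Camera axes: x right, y up, looking along -z (the intrinsics and any distortion apply to the point x, -y, -z); pixel columns grow to the right and rows downward; lengths in m; the calibration is good to about 2 mm. The wrist camera is an equidistant fisheye: a pixel r from the principal point sees the ray r / f radians off the axis. A picture is of the moment at which its call begins: read the wrist's pose just before it. get_calibration takes no time and is no camera call; for the wrist camera it gives the pose at the moment of the call.
- env.close_job(): hands the job in; it is judged then, once.
The state is a dict: "clock": time; "qpos": joint angles; "qvel": joint speeds; "joint_efforts": joint torques, N m; "tcp_pos": TCP position; "ee_rot": TCP orientation; "ft_force": force on the tool from outside, world axes, zero at the start; "moment": the same for the moment, N m; "gripper_width": finger opening in m; "grasp_force": force on a finger pad.
Only numpy, scipy, OpenCV 4.12 (cv2) and the standard library are available. Lean on these libraries where they do the work, as an engineer would, in place of code of your own. Each camera call takes 0.05 s, during which the arm holds its last target. There are 200 camera calls.

### The job

The white liner is jammed in the grey sleeve clamped on the ejection stand. First hang the steel catch tray on the stand by dropping both holes of its flange over the two pins below the sleeve's outlet and let go of it; then take the push rod and push it through the sleeve from the other end until the liner comes out and lies in the tray, never touching the liner with the gripper. Finally lay the rod back in the two notches of its rest, the same way round as it lay, leaving the bottle, the beaker and the spare sleeve where they stand.

Things in the scene. Friction and masses are not known exactly. Their poses are not given: they have to be found in the camera images.
- stand: Ejection stand fixed to the bench: aluminium base 90 x 140 x 12, two light grey pipe clamps (70 wide, tops 143 above the bench) that hold the grey sleeve level. Origin on the bench under the sleeve's middle; +y is the sleeve's axis and the way the liner must leave; z up. Beyond the outlet stands the pin block, 84 wide, from y = 54 to 72, flat top 72 above the bench.
- bore_in (a point): Centre of the sleeve's inlet mouth, where the rod goes in: y = -45 of the stand, 105 above the bench. Axes as the stand's. The sleeve is an open tube 90 long, 48 outside, bore 37.6.
- bore_out (a point): Centre of the sleeve's outlet mouth, where the liner comes out: y = +45 of the stand, 105 above the bench. The hung tray's flange lies below (top 10 below the bore) as far as its near wall, 30 to 33 beyond the outlet; the liner must be pushed off the flange past that wall to slide down into the tray: rod tip 45 to 55 beyond the outlet.
- pin_left (a point): Foot of the left upright pin (seen along the stand's +y) on the pin block's flat top: stand x = -27, y = 63, 72 above the bench. Pin 10 in diameter, 18 high, its upper 10 tapered to 3.6.
- pin_right (a point): Foot of the right upright pin, alike: stand x = +27, y = 63, 72 above the bench.
- tray_mid (a point): Middle of the steel catch tray (60 wide in x, 150 long in y, 44 high, walls 3, 240 g), 22 above its underside, within 20 of its centre of mass; grip it across the 60. Open top, cushion up to 23 below the rim. Flange with the holes at its -y end: 80 wide, y -99 to -75, underside 18 above this point. Hung, its +y is the stand's +y, underside 32 above the bench; let go, its far end sags 17.
- hole_left (a point): Centre of the flange's left hole (13 in diameter) at the flange's underside: tray x = -27, y = -87, z = 40 above the tray's underside. Belongs on pin_left. Axes as the tray's.
- hole_right (a point): Centre of the flange's right hole, alike at tray x = +27. Belongs on pin_right.
- liner_mid (a point): Centre of the liner: white slippery cup 36 in diameter, 76 long, about 90 g, lying along the bore (its y axis), closed end to the inlet. At the start wholly inside the sleeve, its closed end 2 to 12 inside the inlet mouth. Jammed: about 6 to 12 N moves it for the first 30 or less, then it slides freely.
- rod_grip (a point): Middle of the push rod's steel handle, on the rod's axis. Handle 28 in diameter, 60 long; the rod is 18 in diameter and 235 long, 240 g, its +y axis pointing to the tip 175 from here; 60 of it lie behind this point. At the start it lies level in its rest, axis 48 above the bench.
- rod_tip (a point): Flat front end of the push rod, on its axis, 175 from rod_grip.
- rest: Rod rest fixed to the bench, base 50 x 230 x 8; origin on the bench under its middle. The rod lies along its y axis, tip to +y, in two V notches at y = -105 and y = +60, with its handle's middle at y = -57.5; the rod's axis is then 48 above the bench.
- acid_bottle: Bystander: amber bottle, 68 in diameter, 150 high; origin at its underside.
- beaker: Bystander: clear beaker, 72 in diameter, 90 high; origin at its underside.
- spare_sleeve: Bystander: an empty grey sleeve standing upright, 48 in diameter, 100 high; origin at its underside.
Things that resemble listed ones, but are neither listed nor needed, are in the scene too. Of the things like the part that bears rod_grip, leave any that is orange; of the rest the smaller one is meant.

How it is judged:
By the outcome, as a careful person would: the job done as asked, in the order asked, and still so for the second after the job is handed in, with the robot touching nothing.
It also fails if it takes over 72 s, if anything falls off the work surface, if the arm or the gripper's body presses on something with over 40 N, if the wrist force passes 120 N, or if a joint passes its speed limit or range.

## Working session

There is one attempt and no reset: what is moved stays moved. The work goes in short steps, Python scripts to look and compute and a tool call to move; the robot and the scene stay as the last step left them, time stands still between calls to the robot, and variables do not carry over. Pictures are saved under pics/ and viewed, at most 10 in all, crops included, and the job is handed in when it is done.

Besides the shell and the picture viewer there is one more tool, called after ">>>" by a JSON object that holds its "method" and its "body", one argument or row to a line. drive_tool: Moves the arm, as the interface text tells. Shifts and turns lie within -1 to 1; 1 stands for 0.02 m of shift or 0.08 rad of turn. Its arguments: {"type":"object","properties":{"rows":{"type":"array"}},"required":["rows"]}

```bash
ls; mkdir -p pics
python3 - <<'E'
from plant import env
import cv2,numpy as np
for n in("scene","top"):
    c=env.get_calibration(n);print(n,{k:np.round(v,4).tolist() for k,v in c.items() if not isinstance(v,str)})
    cv2.imwrite(f"pics/{n}0.png",env.snapshot(n)[:,:,::-1])
s=env.state();print(s)
print({k:v for k,v in env.get_calibration("wrist").items()})
E
```

```text
pics
scene {'fov_y': 48.7705, 'cx': 323.2162, 'cy': 243.6615, 'position': [1.0824, -0.5173, 0.8734], 'rotation': [[0.6351, -0.5411, 0.5512], [0.7724, 0.4445, -0.4537], [0.0005, 0.7139, 0.7003]]}
top {'fov_y': 56.9291, 'cx': 327.5483, 'cy': 246.4295, 'position': [0.4439, -0.029, 1.0127], 'rotation': [[0.0266, 0.9995, -0.0171], [-0.9996, 0.0267, 0.0037], [0.0042, 0.017, 0.9998]]}
{'clock': 0.1, 'qpos': array([-1.33701377e+00,  3.14158800e-01, -4.79029956e-02,  1.21019058e+00,
       -1.01253813e-05,  1.57082376e+00]), 'qvel': array([ 0.00152666, -0.00300026,  0.00164311, -0.00018507,  0.00147582,
       -0.00015108]), 'joint_efforts': array([-1.08300454e-03, -5.40767884e+01,  3.40540409e+01,  1.11576062e-02,
       -4.59345347e-05,  8.87764230e-06]), 'tcp_pos': array([ 0.13888201, -0.58321697,  0.23055204]), 'ee_rot': array([[ 9.72803444e-01,  2.31631904e-01, -3.47156949e-04],
       [ 2.31632164e-01, -9.72802416e-01,  1.41409624e-03],
       [-1.01653144e-05, -1.45605041e-03, -9.99998940e-01]]), 'ft_force': array([-0.48128003,  0.74033082, -0.35914374]), 'moment': array([ 0.00207984,  0.04358823, -0.03968439]), 'grasp_force': 0.0, 'gripper_width': 0.08530333848967618}
{'fov_y': 65.70646984690485, 'cx': 325.03148247054924, 'cy': 237.75660257923067, 'position': array([ 0.20635726, -0.56751   ,  0.37254564]), 'rotation': array([[ 2.31751680e-01,  9.35612269e-01,  2.66309670e-01],
       [-9.72774516e-01,  2.23165038e-01,  6.25068579e-02],
       [-9.48824486e-04, -2.73545330e-01,  9.61858645e-01]])}
```

View pics/top0.png

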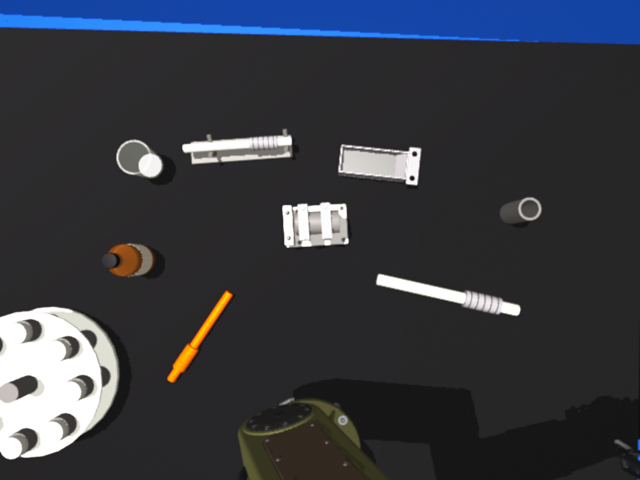

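View pics/scene0.png

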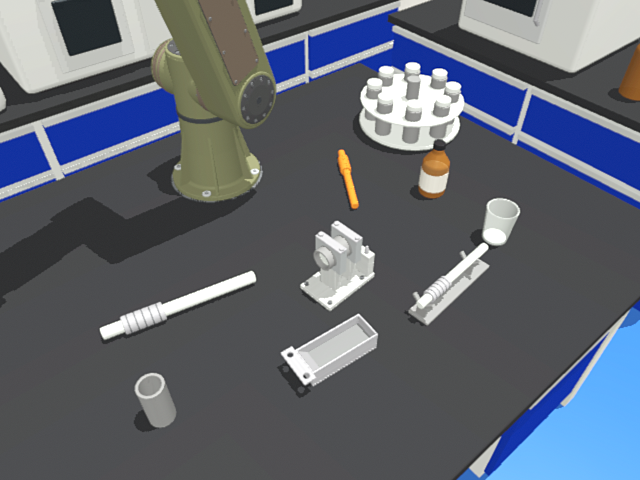

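Run:
```python
import cv2
t=cv2.imread("pics/top0.png");c=t[120:260,170:430]
cv2.imwrite("pics/topc.png",cv2.resize(c,None,fx=3,fy=3,interpolation=cv2.INTER_CUBIC))
s=cv2.imread("pics/scene0.png");c=s[210:395,270:500]
cv2.imwrite("pics/scenec.png",cv2.resize(c,None,fx=3.2,fy=3.2,interpolation=cv2.INTER_CUBIC))
```

```text
(no output)
```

View pics/topc.png

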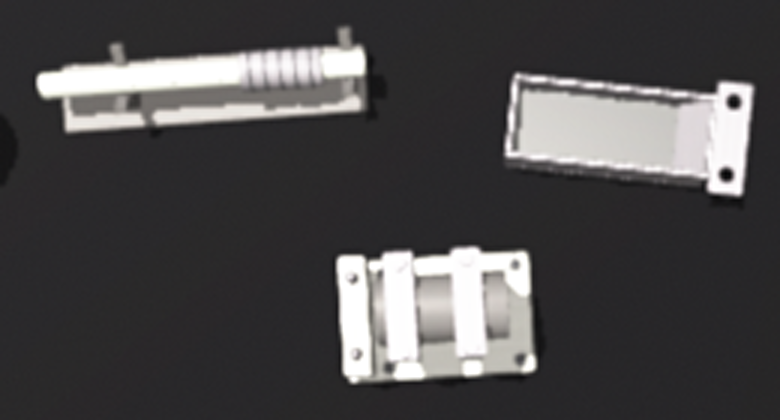

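View pics/scenec.png

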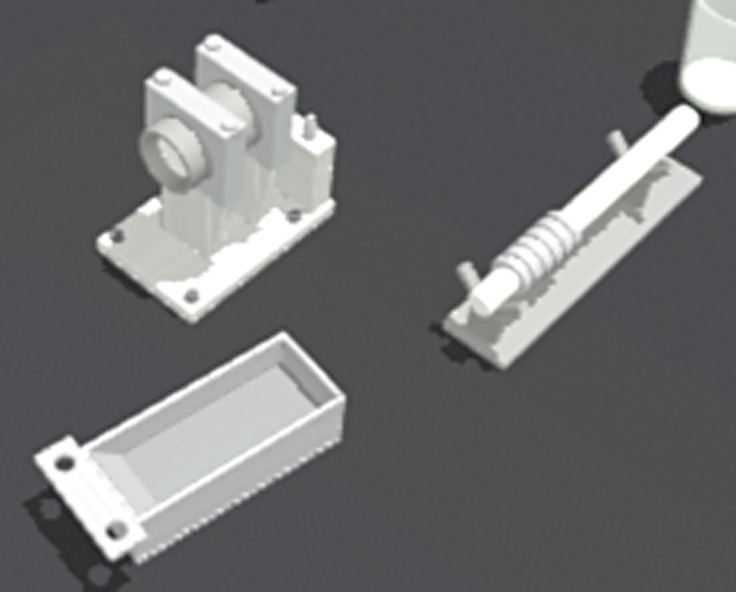

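```bash
cat > h.py <<'E'
import numpy as np, cv2
from scipy.optimize import least_squares
def project(P,c,fish=False):
    q=(np.asarray(P,float)-c["position"])@np.asarray(c["rotation"])
    x,y,z=q[:,0],-q[:,1],-q[:,2]
    f=240/np.tan(np.radians(c["fov_y"])/2)
    if fish:
        r=np.hypot(x,y);th=np.arctan2(r,z);return np.c_[c["cx"]+f*th*x/r,c["cy"]+f*th*y/r]
    return np.c_[c["cx"]+f*x/z,c["cy"]+f*y/z]
def place(p,P):
    c,s=np.cos(p[2]),np.sin(p[2]);P=np.asarray(P,float)
    return np.c_[p[0]+c*P[:,0]-s*P[:,1],p[1]+s*P[:,0]+c*P[:,1],P[:,2]]
def fit(obs,p0,zoff=False):
    """obs: list of (cal,fish,weight,[(X,Y,Z mm,u,v)..])"""
    def res(p):
        o=[]
        for c,fi,w,l in obs:
            l=np.array(l,float);o.append(w*(project(place(p,l[:,:3]/1000),c,fi)-l[:,3:]).ravel())
        return np.concatenate(o)
    r=least_squares(res,p0,loss="soft_l1",x_scale=[.01,.01,.05]);return r.x,res(r.x).reshape(-1,2)
E
python3 - <<'E'
from plant import env
from h import *
T,S=env.get_calibration("top"),env.get_calibration("scene")
t=lambda l:[(a,b,c,(u+.5)/3-.5+170,(v+.5)/3-.5+120) for a,b,c,u,v in l]
s=lambda l:[(a,b,c,(u+.5)/3.2-.5+270,(v+.5)/3.2-.5+210) for a,b,c,u,v in l]
def go(n,tt,ss,p0):
    p,r=fit([(T,0,1,t(tt)),(S,0,1,s(ss))],p0);print(n,p.round(4));print(r.round(1).tolist())
go("stand",[(27,63,90,352,278),(-27,63,90,357,354),(45,-70,12,529,252),(-45,-70,12,535,371)],
 [(27,63,90,310,118),(45,-70,12,193,318),(45,70,12,334,206),(-45,-70,12,99,243),(0,-45,105,170,155)],[.5,0,0])
go("tray",[(27,-87,43,734,101),(-27,-87,43,727,175),(30,75,44,517,73),(-30,75,44,505,157),(40,-99,43,752,84),(-40,-99,43,742,195)],
 [(-27,-87,43,65,463),(27,-87,43,117,530),(-30,75,44,283,335),(30,75,44,344,398),(-40,-99,43,36,458),(40,-99,43,112,555)],[.6,-.1,0])
go("rest",[(-25,115,8,65,132),(-25,-115,8,366,108),(0,117.5,48,40,85),(0,-117.5,48,365,60)],
 [(25,-115,8,504,364),(25,115,8,701,180),(-25,-115,8,444,325),(0,117.5,48,690,118),(0,-117.5,48,485,300)],[.6,.2,0])
E
```

```text
stand [ 0.5087 -0.0067  0.0953]
[[-2.1, -0.6], [-2.0, -0.1], [0.1, -0.5], [0.9, -0.6], [1.0, -0.9], [-1.1, -0.2], [-0.4, -0.7], [-1.5, -0.2], [-0.7, 2.2]]
tray [ 0.6495 -0.1285 -0.0784]
[[-0.3, 0.3], [-0.4, -0.0], [-1.0, 0.4], [0.1, -0.5], [-0.3, 0.7], [-0.6, -0.2], [-0.3, 0.5], [-0.4, 0.6], [0.2, -0.8], [0.4, -0.0], [-0.5, 0.3], [-0.4, 1.6]]
rest [0.6786 0.1711 0.1028]
[[-0.4, -0.4], [0.2, -0.0], [0.4, 0.2], [-0.6, 0.5], [0.8, 0.8], [1.1, -0.7], [-0.0, -0.7], [-0.7, -0.1], [-1.4, 2.2]]
```

>>> {"method": "drive_tool", "body": {
  "rows": [1,0,0,0,0,-0.98,1,1,0,0,0,0,-0.98,1,1,0,0,0,0,-0.98,1,1,0,0,0,0,-0.98,1,1,0,0,0,0,-0.98,1,1,0,0,0,0,-0.98,1,1,0,0,0,0,-0.98,1,1,0,0,0,0,-0.98,1,1,0,0,0,0,-0.98,1,1,0,0,0,0,-0.98,1,1,0,0,0,0,-0.98,1,1,0,0,0,0,-0.98,1]
}}

```text
clock: 1.3
tcp_pos: [0.3214, -0.44, 0.2308]
ee_rot: [[0.383, 0.924, -0.0], [0.924, -0.383, 0.001], [0.0, -0.001, -1.0]]
ft_force: [0.5, -0.2, 0.4]
gripper_width: 0.0853
grasp_force: 0.0
```

>>> {"method": "drive_tool", "body": {
  "rows": [1,0,0,0,0,-0.98,1,1,0,0,0,0,-0.98,1,1,0,0,0,0,-0.98,1,1,0,0,0,0,-0.98,1,0.95,0.84,0,0,0,0,1,0.95,0.84,0,0,0,0,1,0.95,0.84,0,0,0,0,1,0.95,0.84,0,0,0,0,1,0.95,0.84,0,0,0,0,1,0.95,0.84,0,0,0,0,1,0.95,0.84,0,0,0,0,1,0.95,0.84,0,0,0,0,1]
}}

```text
clock: 2.5
tcp_pos: [0.4898, -0.223, 0.2309]
ee_rot: [[0.082, 0.997, -0.001], [0.997, -0.082, 0.0], [0.0, -0.001, -1.0]]
ft_force: [0.8, -1.4, 0.1]
gripper_width: 0.0854
grasp_force: 0.0
```

>>> {"method": "drive_tool", "body": {
  "rows": [0.95,0.84,0,0,0,0,1,0.95,0.84,0,0,0,0,1,0.95,0.84,0,0,0,0,1,0.95,0.84,0,0,0,0,1,0.95,0.84,0,0,0,0,1,0.95,0.84,0,0,0,0,1,0,0,0,0,0,0,1,0,0,0,0,0,0,1]
}}

```text
clock: 3.3
tcp_pos: [0.599, -0.1183, 0.2306]
ee_rot: [[0.082, 0.997, -0.001], [0.997, -0.082, -0.0], [-0.0, -0.001, -1.0]]
ft_force: [-0.8, 0.7, -0.3]
gripper_width: 0.0853
grasp_force: 0.0
```

Run:
```python
from plant import env
import cv2,numpy as np,pickle
c=env.get_calibration("wrist");im=env.snapshot("wrist")[:,:,::-1]
pickle.dump(c,open("w1.pkl","wb"));cv2.imwrite("pics/w1.png",im)
s=env.state();print(s["tcp_pos"],s["ee_rot"],s["qpos"],s["clock"])
```

```text
[ 0.59866872 -0.11875434  0.23078613] [[ 8.23195007e-02  9.96605101e-01 -1.33155292e-03]
 [ 9.96605966e-01 -8.23197197e-02 -1.10408352e-04]
 [-2.19646590e-04 -1.31794483e-03 -9.99999107e-01]] [-1.95622974e-01  3.34480137e-01 -1.93630644e-02  1.21823782e+00
 -3.67126664e-04  1.45758649e+00] 3.35
```

View pics/w1.png

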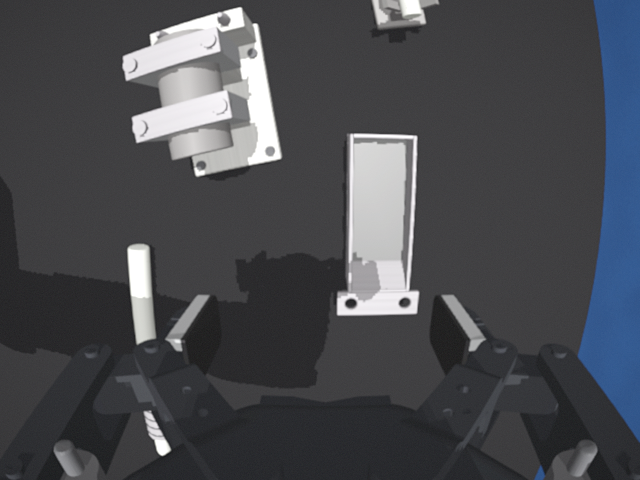

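Run:
```python
from plant import env
from h import *
import pickle
W=pickle.load(open("w1.pkl","rb"))
p,r=fit([(W,1,1,[(-27,-87,42,350.5,302.5),(27,-87,42,405,302),(-30,75,44,349,134),(30,75,44,417,136),(-40,-99,43,337.5,315),(40,-99,43,418,314.5)])],[.65,-.13,-.08]);print(p.round(4),r.round(1).tolist())
p,r=fit([(W,1,1,[(45,-70,12,281,157),(-45,-70,12,196,176)]+[(24,-45,105,231.5,150),(-24,-45,105,170,156)])],[.51,0,.09]);print(p.round(4),r.round(1).tolist())
print(project(place(p,[[.027,.063,.09],[-.027,.063,.09]]),W,True))
```

```text
[ 0.6502 -0.1278 -0.0746] [[0.5, 0.9], [-0.3, 0.2], [0.7, 0.3], [-0.4, -0.2], [0.3, -0.2], [-1.6, -1.7]]
[ 0.5076 -0.0043  0.1057] [[-0.2, 2.0], [-0.6, 2.2], [-0.4, -9.6], [2.5, -0.4]]
[[215.35233783   9.92696853]
 [153.82021852  30.29045431]]
```

>>> {"method": "drive_tool", "body": {
  "rows": [-0.08,0.87,0.93,0,0,-0.09,1,-0.08,0.87,0.93,0,0,0,1,-0.08,0.87,0.93,0,0,0,1,0,0,0.93,0,0,0,1,0,0,0.93,0,0,0,1,0,0,0.93,0,0,0,1,0,0,0.93,0,0,0,1,0,0,0.93,0,0,0,1,0,0,0.93,0,0,0,1,0,0,0.93,0,0,0,1,0,0,0.93,0,0,0,1,0,0,0.9,0,0,0,1]
}}

```text
clock: 4.55
tcp_pos: [0.65, -0.1286, 0.0081]
ee_rot: [[0.077, 0.997, -0.0], [0.997, -0.077, -0.0], [-0.0, -0.0, -1.0]]
ft_force: [-1.0, 0.2, 0.3]
gripper_width: 0.085
grasp_force: 0.0
```

>>> {"method": "drive_tool", "body": {
  "rows": [0,0,0,0,0,0,1,0,0,0,0,0,0,-1,0,0,0,0,0,0,-1,0,0,0,0,0,0,-1,0,0,0,0,0,0,-1,0,0,0,0,0,0,-1,0,0,0,0,0,0,-1,0,0,0,0,0,0,-1,0,0,0,0,0,0,-1]
}}

```text
clock: 5.45
tcp_pos: [0.6519, -0.128, 0.0103]
ee_rot: [[0.076, 0.997, 0.002], [0.997, -0.076, -0.001], [-0.001, 0.002, -1.0]]
ft_force: [-1.4, -0.7, 6.1]
gripper_width: 0.0592
grasp_force: 66.7
```

>>> {"method": "drive_tool", "body": {
  "rows": [0,0,-0.3,0,0,0,-1,0,0,-0.7,0,0,0,-1,0,0,-1,0,0,0,-1,0,0,-1,0,0,0,-1,0,0,-1,0,0,0,-1,0,0,-1,0,0,0,-1,0,0,-1,0,0,0,-1,0,0,-1,0,0,0,-1,0,0,-1,0,0,0,-1,0,0,-1,0,0,0,-1]
}}

```text
clock: 6.45
tcp_pos: [0.6507, -0.1273, 0.1904]
ee_rot: [[0.075, 0.997, 0.0], [0.997, -0.075, 0.0], [0.0, 0.0, -1.0]]
ft_force: [0.1, 0.3, -2.1]
gripper_width: 0.0589
grasp_force: 65.7
```

>>> {"method": "drive_tool", "body": {
  "rows": [0.95,-0.1,0,0,0,-0.37,-1,0.95,-0.1,0,0,0,-0.37,-1,0.95,-0.1,0,0,0,-0.37,-1,0.95,0,0,0,0,-0.37,-1,0.95,0,0,0,0,-0.37,-1,0.95,0,0,0,0,-0.37,-1,0,0,0,0,0,0,-1,0,0,0,0,0,0,-1]
}}

```text
clock: 7.25
tcp_pos: [0.645, -0.0124, 0.1886]
ee_rot: [[-0.104, 0.995, -0.0], [0.995, 0.104, -0.0], [-0.0, -0.0, -1.0]]
ft_force: [0.4, -0.2, -1.6]
gripper_width: 0.0594
grasp_force: 65.8
```

Run:
```python
from plant import env
import cv2,numpy as np,pickle
c=env.get_calibration("wrist");im=env.snapshot("wrist")[:,:,::-1]
pickle.dump(c,open("w2.pkl","wb"));cv2.imwrite("pics/w2.png",im)
a=cv2.resize(im[0:300,0:400],None,fx=2,fy=2,interpolation=cv2.INTER_CUBIC);cv2.imwrite("pics/w2c.png",a)
s=env.state();print(s["tcp_pos"],s["ee_rot"],s["ft_force"],s["gripper_width"],s["clock"])
```

```text
[ 0.64510311 -0.01307503  0.18859407] [[-1.02699984e-01  9.94712370e-01 -1.23163655e-04]
 [ 9.94712258e-01  1.02699910e-01 -5.02518087e-04]
 [-4.87212060e-04 -1.74120997e-04 -9.99999866e-01]] [ 0.05943981 -0.68806126 -2.48365272] 0.058911617275062785 7.3
```

View pics/w2c.png

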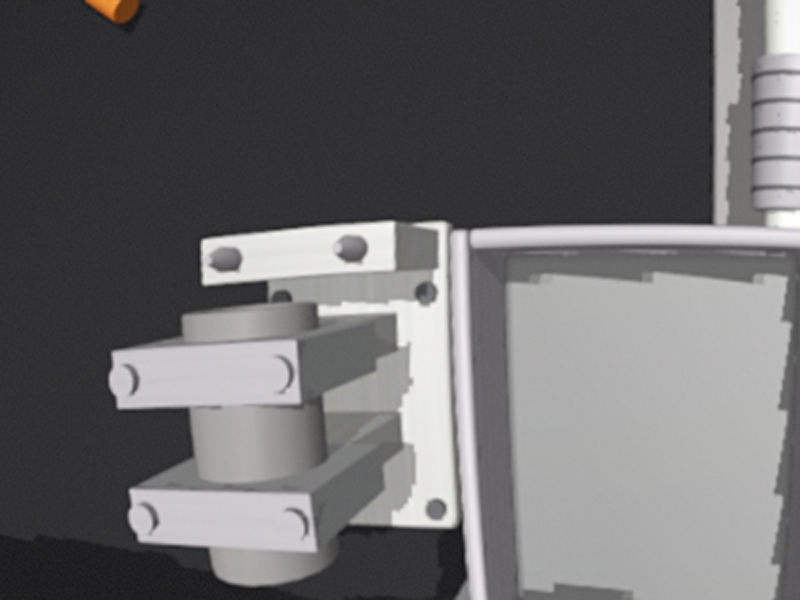

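Run:
```python
from h import *
import pickle
W=pickle.load(open("w2.pkl","rb"))
k=lambda l:[(a,b,c,(u+.5)/2-.5,(v+.5)/2-.5) for a,b,c,u,v in l]
L=k([(27,63,72,354,248),(-27,63,72,230,259),(27,63,90,341,248),(-27,63,90,212,260),(-42,72,72,202,238),(42,72,72,396,221),(-42,54,72,202,285),(42,54,72,396,271),(45,70,12,452,222),(45,-70,12,457,527)])
p,r=fit([(W,1,1,L)],[.508,-.005,.1]);print(p.round(4),r.round(1).tolist())
# tray corner
x,y=np.array([-.1027,.9947]),np.array([.9947,.1027]);t=np.array([.6451,-.0131])
for off in(0,):
  P=[]
  for sx in(-30,30): P.append([*(t+x*.075+y*sx/1000),.222])
  print(project(P,W,True))
c=cv2.imread("pics/w2.png");cv2.imwrite("pics/w2d.png",cv2.resize(c[90:140,210:520],None,fx=2.5,fy=2.5))
# hang target, TCP with tray y offset 0
c,s=np.cos(p[2]),np.sin(p[2]);g=p[:2]+[-s*.15,c*.15];print("hang",g, "tool move from here", (g-t)@x,(g-t)@y)
```

```text
[ 0.5099 -0.0079  0.0849] [[1.8, -0.1], [1.5, -0.4], [-1.5, -0.4], [-1.8, -0.5], [-0.1, 0.4], [-0.0, -0.1], [0.5, -0.4], [0.1, -0.3], [-2.0, 5.2], [0.6, 5.9]]
[[223.64672072 120.00033504]
 [427.32644628 120.2763651 ]]
hang [0.49720368 0.14158509] tool move from here 0.16905421289800193 -0.1312263085417978
```

View pics/w2d.png

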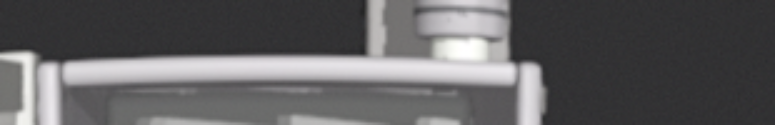

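Run:
```python
from h import *
import pickle
from plant import env
W=pickle.load(open("w2.pkl","rb"));T,S=env.get_calibration("top"),env.get_calibration("scene")
k=lambda l:[(a,b,c,(u+.5)/2-.5,(v+.5)/2-.5) for a,b,c,u,v in l]
b=8
L=k([(27,63,75,354,248),(-27,63,75,230,259),(27,63,90,341,248),(-27,63,90,212,260),(-42,72,72,202,238),(42,72,72,396,221),(-42,54,72,202,285),(42,54,72,396,271),(45,70+b,12,452,222),(45,-70+b,12,457,527)])
t=lambda l:[(a,b,c,(u+.5)/3-.5+170,(v+.5)/3-.5+120) for a,b,c,u,v in l]
s=lambda l:[(a,b,c,(u+.5)/3.2-.5+270,(v+.5)/3.2-.5+210) for a,b,c,u,v in l]
p1,r=fit([(W,1,1,L)],[.508,-.005,.1]);print(p1.round(4),r.round(1).tolist())
p2,r=fit([(T,0,1,t([(27,63,90,352,278),(-27,63,90,357,354),(45,-70+b,12,529,252),(-45,-70+b,12,535,371)])),(S,0,1,s([(27,63,90,310,118),(45,-70+b,12,193,318),(45,70+b,12,334,206),(-45,-70+b,12,99,243),(0,-45,105,170,155)]))],p1);print(p2.round(4),r.round(1).tolist())
c=W;q=place(p1,[[.027,.063,.072],[-.027,.063,.072],[0,.149,0]]);print(q)
x,y=np.array([-.1027,.9947]),np.array([.9947,.1027]);tt=np.array([.6451,-.0131]);d=q[2,:2]-tt;print(d@x,d@y,p1[2]-.1029)
```

```text
[ 0.51   -0.0082  0.0801] [[0.8, 0.5], [-0.0, -0.1], [-0.9, 0.2], [-1.4, -0.3], [0.3, 0.5], [0.5, 0.6], [0.8, -0.3], [0.5, 0.5], [-1.5, -3.2], [-0.1, -1.6]]
[ 0.5091 -0.0116  0.0955] [[0.2, -0.7], [0.3, -0.2], [-1.2, -0.4], [-0.5, -0.5], [-0.6, 0.2], [-0.1, -1.1], [0.5, -1.4], [-0.4, -1.0], [-2.5, 3.4]]
[[0.53190709 0.056766   0.072     ]
 [0.47808014 0.05244632 0.072     ]
 [0.49811412 0.14033056 0.        ]]
0.16771282846840846 -0.1304495323539162 -0.022820316098867074
```

>>> {"method": "drive_tool", "body": {
  "rows": [0.93,-0.725,0,0,0,0,-1,0.93,-0.725,0,0,0,0,-1,0.93,-0.725,0,0,0,0,-1,0.93,-0.725,0,0,0,0,-1,0.93,-0.725,0,0,0,0,-1,0.93,-0.725,0,0,0,0,-1,0.93,-0.725,0,0,0,0,-1,0.93,-0.725,0,0,0,0,-1,0.93,-0.725,0,0,0,0,-1,0,0,0,0,0,0.22,-1,0,0,0,0,0,0,-1]
}}

```text
clock: 8.4
tcp_pos: [0.4985, 0.1395, 0.189]
ee_rot: [[-0.084, 0.996, 0.001], [0.996, 0.084, -0.0], [-0.0, 0.001, -1.0]]
ft_force: [-0.5, 0.3, -2.2]
gripper_width: 0.059
grasp_force: 65.9
```

>>> {"method": "drive_tool", "body": {
  "rows": [0,0,0.9,0,0,0,-1,0,0,0.9,0,0,0,-1,0,0,0.9,0,0,0,-1,0,0,0.9,0,0,0,-1,0,0,0.9,0,0,0,-1,0,0,0.9,0,0,0,-1,0,0,0,0,0,0,-1,0,0,0,0,0,0,-1]
}}

```text
clock: 9.2
tcp_pos: [0.4987, 0.1392, 0.0808]
ee_rot: [[-0.083, 0.997, -0.0], [0.997, 0.083, -0.0], [-0.0, -0.0, -1.0]]
ft_force: [0.6, 0.2, -1.3]
gripper_width: 0.0592
grasp_force: 65.8
```

Run:
```python
from plant import env
import cv2,numpy as np
a=cv2.resize(env.snapshot("scene")[190:310,270:410,::-1],None,fx=4,fy=4,interpolation=cv2.INTER_CUBIC)
cv2.imwrite("pics/s3f.png",env.snapshot("scene")[:,:,::-1]);cv2.imwrite("pics/s3.png",a)
s=env.state();print(s["tcp_pos"],s["ee_rot"][:,0],s["ft_force"],s["clock"])
```

```text
[0.49942912 0.13966999 0.08173581] [-8.37694310e-02  9.96485146e-01  1.88617704e-04] [ 0.43633998  0.20004763 -1.8958807 ] 9.3
```

View pics/s3.png

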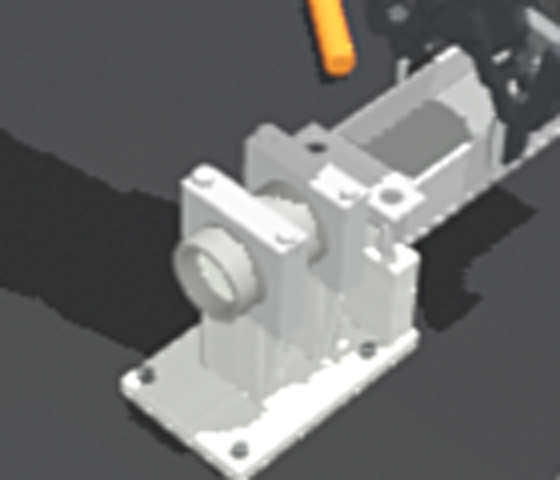

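Run:
```python
from plant import env
from h import *
S=env.get_calibration("scene")
P=[[.5319,.0568,z] for z in(.072,.09,.111,.114)]
t=np.array([.4992,.1396]);x=np.array([-.0837,.9965]);y=np.array([.9965,.0837])
for h in(-27,27):
  q=t-x*.086+y*h/1000;print(q);P.append([*q,.114])
P.append([.478,.0524,.114])
u=project(P,S);print(((u-[270,190]+.5)*4-.5).round(1))
```

```text
[0.4794927 0.0516411]
[0.5333037 0.0561609]
[[390.1 252. ]
 [392.1 227.9]
 [394.5 199.1]
 [394.9 195. ]
 [320.3 146.3]
 [395.8 197. ]
 [319.5 144.2]]
```

>>> {"method": "drive_tool", "body": {
  "rows": [0,-0.08,0.25,0,0,0,-1,0,0,0.25,0,0,0,-1,0,0,0.25,0,0,0,-1,0,0,0.25,0,0,0,-1,0,0,0.25,0,0,0,-1,0,0,0.25,0,0,0,-1,0,0,0,0,0,0,-1]
}}

```text
clock: 10.0
tcp_pos: [0.496, 0.1396, 0.0498]
ee_rot: [[-0.085, 0.996, -0.001], [0.996, 0.085, -0.0], [-0.0, -0.001, -1.0]]
ft_force: [-0.3, 0.4, -2.4]
gripper_width: 0.0592
grasp_force: 65.8
```

>>> {"method": "drive_tool", "body": {
  "rows": [0,0,0.15,0,0,0,-1,0,0,0.15,0,0,0,-1,0,0,0.1,0,0,0,-1,0,0,0,0,0,0,-1]
}}

```text
clock: 10.4
tcp_pos: [0.4965, 0.1397, 0.0425]
ee_rot: [[-0.084, 0.996, -0.0], [0.996, 0.084, -0.0], [-0.0, -0.0, -1.0]]
ft_force: [-0.3, 0.6, -2.2]
gripper_width: 0.059
grasp_force: 65.8
```

>>> {"method": "drive_tool", "body": {
  "rows": [0,0,0.08,0,0,0,-1,0,0,0.05,0,0,0,-1,0,0,0,0,0,0,-1]
}}

```text
clock: 10.7
tcp_pos: [0.4968, 0.1396, 0.0406]
ee_rot: [[-0.084, 0.996, 0.001], [0.996, 0.084, -0.0], [-0.0, 0.001, -1.0]]
ft_force: [-2.3, -0.8, 4.3]
gripper_width: 0.0593
grasp_force: 66.8
```

>>> {"method": "drive_tool", "body": {
  "rows": [0,0,0,0,0,0,0.5,0,0,0,0,0,0,0.6,0,0,0,0,0,0,1,0,0,0,0,0,0,1,0,0,0,0,0,0,1,0,0,-0.3,0,0,0,1,0,0,-1,0,0,0,1,0,0,-1,0,0,0,1,0,0,-1,0,0,0,1,0,0,-1,0,0,0,1,0,0,-1,0,0,0,1,0,0,-1,0,0,0,1]
}}

```text
clock: 11.9
tcp_pos: [0.4966, 0.1397, 0.1674]
ee_rot: [[-0.084, 0.996, 0.0], [0.996, 0.084, 0.0], [0.0, 0.0, -1.0]]
ft_force: [0.8, -1.0, -0.4]
gripper_width: 0.0857
grasp_force: 0.0
```

Run:
```python
from plant import env
import cv2,numpy as np,pickle
c=env.get_calibration("wrist");w=env.snapshot("wrist")[:,:,::-1]
pickle.dump(c,open("w3.pkl","wb"));cv2.imwrite("pics/w3.png",w)
a=cv2.resize(env.snapshot("scene")[190:310,270:410,::-1],None,fx=3,fy=3,interpolation=cv2.INTER_CUBIC)
o=np.zeros((560,800,3),np.uint8);o[:,:0]=0
o[:360,:420]=a;b=cv2.resize(w,(380,285));o[:285,420:]=b
cv2.imwrite("pics/s4.png",o)
s=env.state();print(s["tcp_pos"],s["ee_rot"][:,0],s["ft_force"],s["clock"])
```

```text
[0.4985862  0.14028396 0.16921686] [-8.44882816e-02  9.96423998e-01  9.72574854e-04] [ 0.35278752  0.65996651 -0.59546998] 12.0
```

View pics/s4.png

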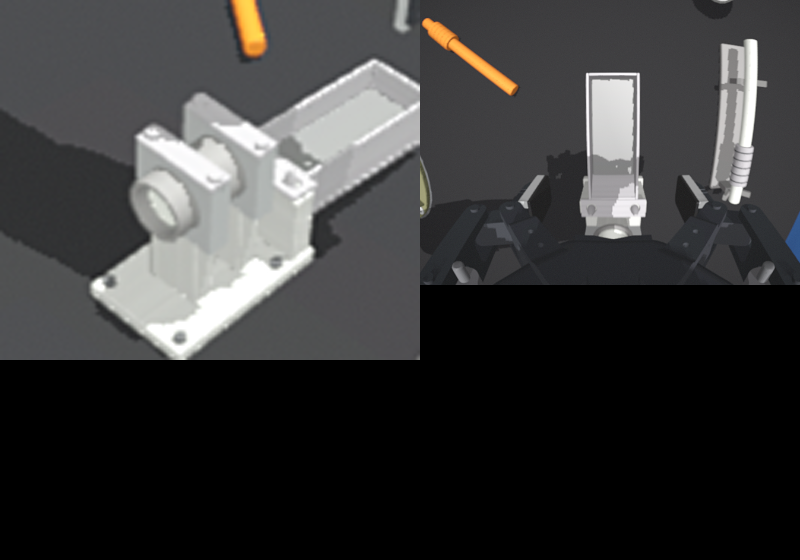

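Run:
```python
from h import *
import pickle
W=pickle.load(open("w3.pkl","rb"))
p=[.6786,.1711,.1028]
print(project(place(p,[[0,.1175,.048],[0,-.0275,.048],[0,-.0875,.048],[0,-.1175,.048],[-.025,.115,.008],[-.025,-.115,.008]]),W,True).round(1))
im=cv2.imread("pics/w3.png")
g=im[60:350,480:620].max(2)
for v in range(68,345,12):
    r=im[v,490:610].min(1).astype(int);i=np.where(r>195)[0];print(v,(i.min()+490,i.max()+490,len(i)) if len(i) else None)
cv2.imwrite("pics/w3c.png",cv2.resize(im[55:350,490:620],None,fx=2,fy=2,interpolation=cv2.INTER_CUBIC))
```

```text
[[554.9  69.1]
 [545.5 245. ]
 [534.1 309.5]
 [527.5 338.5]
 [506.7  73.9]
 [488.5 318.6]]
68 (np.int64(551), np.int64(566), 16)
80 (np.int64(510), np.int64(567), 47)
92 (np.int64(510), np.int64(567), 31)
104 (np.int64(510), np.int64(567), 33)
116 (np.int64(510), np.int64(567), 33)
128 (np.int64(510), np.int64(567), 32)
140 (np.int64(510), np.int64(567), 20)
152 (np.int64(512), np.int64(566), 21)
164 (np.int64(509), np.int64(565), 32)
176 (np.int64(508), np.int64(564), 32)
188 (np.int64(507), np.int64(563), 33)
200 (np.int64(506), np.int64(562), 33)
212 (np.int64(505), np.int64(561), 33)
224 (np.int64(504), np.int64(559), 32)
236 (np.int64(503), np.int64(558), 32)
248 (np.int64(501), np.int64(551), 4)
260 (np.int64(500), np.int64(558), 18)
272 (np.int64(498), np.int64(555), 4)
284 (np.int64(497), np.int64(497), 1)
296 (np.int64(495), np.int64(495), 1)
308 (np.int64(493), np.int64(499), 7)
320 (np.int64(527), np.int64(542), 16)
332 (np.int64(524), np.int64(539), 16)
344 None
```

View pics/w3c.png

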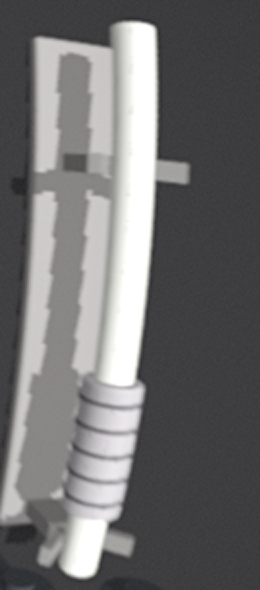

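>>> {"method": "drive_tool", "body": {
  "rows": [-0.22,0.92,0,0,0,0,1,-0.22,0.92,0,0,0,0,1,-0.22,0.92,0,0,0,0,1,-0.22,0.92,0,0,0,0,1,-0.22,0.92,0,0,0,0,1,-0.22,0.92,0,0,0,0,1,-0.21,0.92,0,0,0,0,1,-0.21,0.92,0,0,0,0,1,-0.21,0.92,0,0,0,0,1,-0.21,0.92,0,0,0,-0.22,1,0,0,0,0,0,0,1,0,0,0,0,0,0,1]
}}

```text
clock: 13.2
tcp_pos: [0.6829, 0.1121, 0.1649]
ee_rot: [[-0.101, 0.995, -0.002], [0.995, 0.101, -0.0], [0.0, -0.002, -1.0]]
ft_force: [-0.2, -0.6, 0.2]
gripper_width: 0.0858
grasp_force: 0.0
```

Run:
```python
from plant import env
from h import *
W=env.get_calibration("wrist");im=env.snapshot("wrist")[:,:,::-1];cv2.imwrite("pics/w4.png",im)
s=env.state();print(s["tcp_pos"],s["ee_rot"][:,0],s["clock"])
p=[.680,.170,.1028]
print(project(place(p,[[0,.1175,.048],[0,-.0275,.048],[0,-.0875,.048],[-.009,0,.048],[.009,0,.048]]),W,True).round(1))
m=im.min(2)
for v in range(0,360,15):
    i=np.where(m[v,240:420]>195)[0]+240;print(v,np.split(i,np.where(np.diff(i)>2)[0]+1) and [(a[0],a[-1]) for a in np.split(i,np.where(np.diff(i)>2)[0]+1) if len(a)>3])
```

```text
[0.68260425 0.11225602 0.16524696] [-1.01863493e-01  9.94798384e-01  6.41488597e-05] 13.25
[[329.5 -10.1]
 [329.7 189.8]
 [329.5 270. ]
 [316.7 150.8]
 [342.7 150.8]]
0 [(np.int64(317), np.int64(340))]
15 [(np.int64(299), np.int64(314)), (np.int64(317), np.int64(357))]
30 [(np.int64(298), np.int64(308)), (np.int64(316), np.int64(357))]
45 [(np.int64(298), np.int64(309)), (np.int64(316), np.int64(357))]
60 [(np.int64(316), np.int64(340))]
75 [(np.int64(298), np.int64(307)), (np.int64(316), np.int64(340)), (np.int64(343), np.int64(357))]
90 [(np.int64(301), np.int64(307)), (np.int64(316), np.int64(342)), (np.int64(351), np.int64(357))]
105 [(np.int64(298), np.int64(308)), (np.int64(316), np.int64(357))]
120 [(np.int64(298), np.int64(309)), (np.int64(316), np.int64(357))]
135 [(np.int64(298), np.int64(309)), (np.int64(316), np.int64(356))]
150 [(np.int64(298), np.int64(308)), (np.int64(316), np.int64(356))]
165 [(np.int64(299), np.int64(309)), (np.int64(316), np.int64(356))]
180 [(np.int64(299), np.int64(309)), (np.int64(316), np.int64(356))]
195 [(np.int64(299), np.int64(302)), (np.int64(314), np.int64(344)), (np.int64(348), np.int64(355))]
210 [(np.int64(299), np.int64(303)), (np.int64(313), np.int64(344)), (np.int64(348), np.int64(355))]
225 [(np.int64(299), np.int64(304)), (np.int64(313), np.int64(344)), (np.int64(348), np.int64(355))]
240 [(np.int64(313), np.int64(343)), (np.int64(347), np.int64(354))]
255 [(np.int64(300), np.int64(303)), (np.int64(312), np.int64(342))]
270 [(np.int64(316), np.int64(333))]
285 [(np.int64(319), np.int64(334))]
300 [(np.int64(318), np.int64(334))]
315 []
330 []
345 []
```

>>> {"method": "drive_tool", "body": {
  "rows": [0,0.12,0.85,0,0,0,1,0,0,0.85,0,0,0,1,0,0,0.85,0,0,0,1,0,0,0.85,0,0,0,1,0,0,0.85,0,0,0,1,0,0,0.85,0,0,0,1,0,0,0.85,0,0,0,1,0,0,0.75,0,0,0,1,0,0,0,0,0,0,1,0,0,0,0,0,0,1]
}}

```text
clock: 14.25
tcp_pos: [0.6855, 0.1126, 0.0322]
ee_rot: [[-0.102, 0.995, -0.001], [0.995, 0.102, -0.0], [0.0, -0.001, -1.0]]
ft_force: [-0.6, 0.4, -0.1]
gripper_width: 0.085
grasp_force: 0.0
```

>>> {"method": "drive_tool", "body": {
  "rows": [0,0,0,0,0,0,-1,0,0,0,0,0,0,-1,0,0,0,0,0,0,-1,0,0,0,0,0,0,-1,0,0,0,0,0,0,-1,0,0,0,0,0,0,-1,0,0,0,0,0,0,-1,0,0,0,0,0,0,-1,0,0,0,0,0,0,-1,0,0,0,0,0,0,-1]
}}

```text
clock: 15.25
tcp_pos: [0.6844, 0.1123, 0.0327]
ee_rot: [[-0.102, 0.995, -0.003], [0.995, 0.102, -0.0], [0.0, -0.003, -1.0]]
ft_force: [-6.5, -2.1, 6.6]
gripper_width: 0.0264
grasp_force: 58.5
```

>>> {"method": "drive_tool", "body": {
  "rows": [0,0,-0.5,0,0,0,-1,0,0,-0.9,0,0,0,-1,0,0,-1,0,0,0,-1,0,0,-1,0,0,0,-1,-0.5,0,0,0,0,0,-1,-1,0,0,0,0,0,-1,-1,0,0,0,0,0,-1,-1,0,0,0,0,0,-1,-1,0,0,0,0,0,-1,-1,0,0,0,0,0,-1,-1,0,0,0,0,0,-1,-1,0,0,0,0,0,-1]
}}

```text
clock: 16.45
tcp_pos: [0.7014, -0.0387, 0.1]
ee_rot: [[-0.102, 0.995, -0.0], [0.995, 0.102, 0.0], [0.0, -0.0, -1.0]]
ft_force: [0.1, 0.5, -1.6]
gripper_width: 0.0263
grasp_force: 59.3
```

>>> {"method": "drive_tool", "body": {
  "rows": [-1,0,0,0,0,0,-1,-1,0,0,0,0,0,-1,-1,0,0,0,0,0,-1,-1,0,0,0,0,0,-1,-1,0,0,0,0,0,-1,-1,0,0,0,0,0,-1,-1,0,0,0,0,0,-1,-1,0,0,0,0,0,-1,-1,0,0,0,0,0,-1,-0.5,0,0,0,0,0,-1,-0.2,0,0,0,0,0.24,-1,0,0,0,0,0,0,-1]
}}

```text
clock: 17.65
tcp_pos: [0.7211, -0.2301, 0.0999]
ee_rot: [[-0.082, 0.997, -0.0], [0.997, 0.082, 0.0], [0.0, -0.0, -1.0]]
ft_force: [0.3, 0.0, -1.3]
gripper_width: 0.0262
grasp_force: 59.3
```

>>> {"method": "drive_tool", "body": {
  "rows": [0,-0.5,0,0,0,0,-1,0,-0.9,0,0,0,0,-1,0,-1,0,0,0,0,-1,0,-1,0,0,0,0,-1,0,-1,0,0,0,0,-1,0,-1,0,0,0,0,-1,0,-1,0,0,0,0,-1,0,-1,0,0,0,0,-1,0,-1,0,0,0,0,-1,0,-0.9,0,0,0,0,-1,0,0,0,0,0,0,-1,0,0,0,0,0,0,-1]
}}

```text
clock: 18.85
tcp_pos: [0.5364, -0.2446, 0.1006]
ee_rot: [[-0.084, 0.996, 0.001], [0.996, 0.084, 0.0], [-0.0, 0.001, -1.0]]
ft_force: [0.7, 0.0, -1.9]
gripper_width: 0.0259
grasp_force: 59.5
```

Run:
```python
from plant import env
from h import *
import pickle
W=env.get_calibration("wrist");im=env.snapshot("wrist")[:,:,::-1];cv2.imwrite("pics/w5.png",im);pickle.dump(W,open("w5.pkl","wb"))
cv2.imwrite("pics/s5.png",env.snapshot("scene")[:,:,::-1])
s=env.state();print(s["tcp_pos"],s["ee_rot"][:,0],s["ft_force"],s["clock"])
t=s["tcp_pos"];x=s["ee_rot"][:,0];h=t+[0,0,.0153]
print("rodtip pred",project([h+x*.175],W,True),project([h+x*.175],env.get_calibration("scene")))
p=[.51,-.008,.083];print(project(place(p,[[0,-.045,.105],[.024,-.045,.105],[-.024,-.045,.105],[0,-.045,.129]]),W,True))
```

```text
[ 0.53698625 -0.24482211  0.10047637] [-8.38096954e-02  9.96481716e-01 -3.53364926e-04] [ 0.22795153  0.27976509 -1.08023991] 18.95
rodtip pred [[ 326.82488941 -123.16462873]] [[317.63682226 263.57426673]]
[[ 309.6498879  -137.4437426 ]
 [ 366.97568396 -136.24615446]
 [ 252.89617145 -133.83673326]
 [ 307.54870024 -172.93351301]]
```

>>> {"method": "drive_tool", "body": {
  "rows": [0,-0.35,0.54,0,0,0,-1,0,0,0,0,0,0,-1,0,0,0,0,0,0,-1,0.4,0,0,0,0,0,-1,0.4,0,0,0,0,0,-1,0.3,0,0,0,0,0,-1,0,0,0,0,0,0,-1]
}}

```text
clock: 19.65
tcp_pos: [0.5269, -0.2226, 0.0894]
ee_rot: [[-0.084, 0.996, -0.0], [0.996, 0.084, 0.0], [0.0, -0.0, -1.0]]
ft_force: [0.0, -0.4, -2.3]
gripper_width: 0.0261
grasp_force: 59.5
```

Run:
```python
from plant import env
from h import *
s=env.state();t=s["tcp_pos"];x=s["ee_rot"][:,0];print(t,x,s["ft_force"])
a=np.array([.51,-.008]);d=np.array([-.083,.9966]);n=np.array([.9966,.083]);h=t[:2]-a;print("handle along",h@d,"lat",h@n)
a=cv2.resize(env.snapshot("scene")[200:320,250:390,::-1],None,fx=4,fy=4,interpolation=cv2.INTER_CUBIC)
tp=cv2.resize(env.snapshot("top")[180:300,270:340,::-1],None,fx=3,fy=3,interpolation=cv2.INTER_CUBIC)
o=np.zeros((480,770,3),np.uint8);o[:,:560]=a;o[:360,560:]=tp;cv2.imwrite("pics/s6.png",o)
S=env.get_calibration("scene");h3=t+[0,0,.0153]
print(((project([h3+x*.175,h3+x*.175-[0,0,.009],*place([.51,-.008,.083],[[0,-.045,.105],[0,-.045,.0862],[0,-.045,.1238]])],S)-[250,200])*4).round(1))
```

```text
[ 0.52689188 -0.22264037  0.0894383 ] [-8.42401064e-02  9.96445442e-01  2.93280819e-04] [ 0.04958181 -0.3524845  -2.28623245]
handle along -0.21531262203678833 lat -0.000980702572824294
[[292.2 237.5]
 [292.2 249.9]
 [287.2 243.2]
 [287.2 268.8]
 [287.1 216.9]]
```

View pics/s6.png

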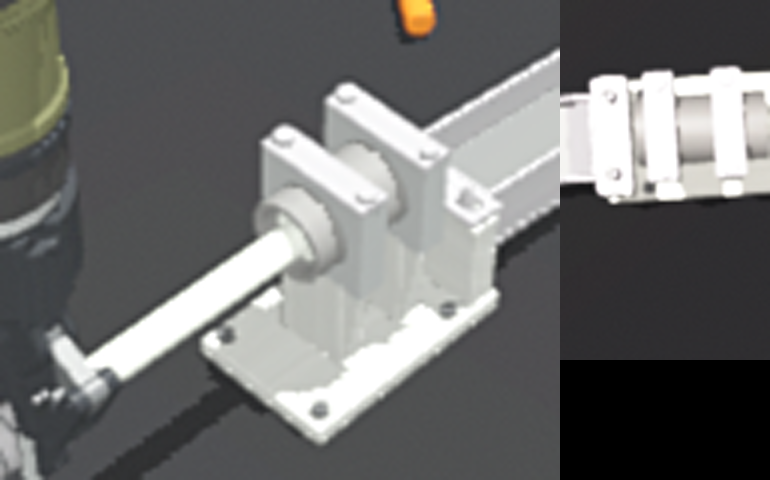

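>>> {"method": "drive_tool", "body": {
  "rows": [0.3,0,0,0,0,0,-1,0.3,0,0,0,0,0,-1,0.3,0,0,0,0,0,-1,0.3,0,0,0,0,0,-1,0.3,0,0,0,0,0,-1]
}}

```text
clock: 20.25
tcp_pos: [0.5248, -0.1946, 0.0897]
ee_rot: [[-0.082, 0.997, 0.001], [0.997, 0.082, -0.002], [-0.002, 0.001, -1.0]]
ft_force: [-0.2, 0.5, -2.6]
gripper_width: 0.0262
grasp_force: 59.5
```

>>> {"method": "drive_tool", "body": {
  "rows": [0.35,0,0,0,0,0,-1,0.35,0,0,0,0,0,-1,0.35,0,0,0,0,0,-1,0.35,0,0,0,0,0,-1,0.35,0,0,0,0,0,-1,0.35,0,0,0,0,0,-1,0,0,0,0,0,0,-1]
}}

```text
clock: 20.95
tcp_pos: [0.5207, -0.1509, 0.0892]
ee_rot: [[-0.084, 0.996, -0.0], [0.996, 0.084, 0.001], [0.001, -0.0, -1.0]]
ft_force: [0.4, -0.2, -1.9]
gripper_width: 0.026
grasp_force: 59.5
```

>>> {"method": "drive_tool", "body": {
  "rows": [0.4,0,0,0,0,0,-1,0.4,0,0,0,0,0,-1,0.4,0,0,0,0,0,-1,0.4,0,0,0,0,0,-1,0.4,0,0,0,0,0,-1,0.4,0,0,0,0,0,-1,0.4,0,0,0,0,0,-1,0.35,0,0,0,0,0,-1,0,0,0,0,0,0,-1,0,0,0,0,0,0,-1]
}}

```text
clock: 21.95
tcp_pos: [0.5158, -0.0892, 0.0893]
ee_rot: [[-0.083, 0.997, 0.0], [0.997, 0.083, -0.0], [-0.0, 0.0, -1.0]]
ft_force: [-0.9, -0.4, -2.2]
gripper_width: 0.026
grasp_force: 59.5
```

Run:
```python
from plant import env
from h import *
s=env.state();t=s["tcp_pos"];print(t,s["ft_force"],s["clock"],(t[:2]-[.51,-.008])@[-.083,.9966])
im=env.snapshot("top")[:,:,::-1];cv2.imwrite("pics/t7.png",im)
T=env.get_calibration("top");print(project(place([.51,-.008,.083],[[x,y,.07] for y in(.075,.095,.15,.225) for x in(-.03,.03)]),T).round(0).tolist())
cv2.imwrite("pics/s7.png",env.snapshot("scene")[:,:,::-1])
o=cv2.imread("pics/top0.png")
# tray interior brightness along axis
u=project(place([.51,-.008,.083],[[0,y/1000,.06] for y in range(50,225,8)]),T).round().astype(int)
print([(y,im[v,x].tolist()) for y,(x,v) in zip(range(50,225,8),u)])
```

```text
[ 0.51581877 -0.08918141  0.08932448] [-0.89687968 -0.37170318 -2.20014276] 21.95 -0.08138835161256783
[[282.0, 239.0], [281.0, 211.0], [273.0, 239.0], [271.0, 211.0], [247.0, 241.0], [246.0, 213.0], [212.0, 243.0], [210.0, 215.0]]
[(50, [255, 255, 255]), (58, [255, 255, 255]), (66, [255, 255, 255]), (74, [255, 255, 255]), (82, [255, 255, 255]), (90, [255, 255, 255]), (98, [255, 255, 255]), (106, [125, 131, 132]), (114, [255, 255, 255]), (122, [255, 255, 255]), (130, [255, 255, 255]), (138, [255, 255, 255]), (146, [255, 255, 255]), (154, [255, 255, 255]), (162, [255, 255, 255]), (170, [255, 255, 255]), (178, [255, 255, 255]), (186, [255, 255, 255]), (194, [234, 236, 238]), (202, [233, 236, 238]), (210, [226, 231, 233]), (218, [97, 95, 99])]
```

>>> {"method": "drive_tool", "body": {
  "rows": [-0.5,0,0,0,0,0,-1,-0.9,0,0,0,0,0,-1,-1,0,0,0,0,0,-1,-1,0,0,0,0,0,-1,-1,0,0,0,0,0,-1,-1,0,0,0,0,0,-1,-1,0,0,0,0,0,-1,-1,0,0,0,0,0,-1,-0.8,0,0,0,0,0,-1,0,0,-0.55,0,0,0,-1,0,0,0,0,0,0,-1]
}}

```text
clock: 23.15
tcp_pos: [0.5301, -0.2535, 0.1017]
ee_rot: [[-0.082, 0.997, 0.002], [0.997, 0.082, -0.0], [-0.001, 0.002, -1.0]]
ft_force: [0.9, 0.0, -1.4]
gripper_width: 0.0264
grasp_force: 59.5
```

>>> {"method": "drive_tool", "body": {
  "rows": [0,0.5,0,0,0,0,-1,0,0.9,0,0,0,0,-1,0,1,0,0,0,0,-1,0,1,0,0,0,0,-1,0,1,0,0,0,0,-1,0,1,0,0,0,0,-1,0,1,0,0,0,0,-1,0,1,0,0,0,0,-1,0,1,0,0,0,0,-1,0,1,0,0,0,0,-1,0,0,0,0,0,-0.24,-1,0,0,0,0,0,0,-1]
}}

```text
clock: 24.35
tcp_pos: [0.7169, -0.2358, 0.0995]
ee_rot: [[-0.104, 0.995, -0.001], [0.995, 0.104, 0.0], [0.001, -0.001, -1.0]]
ft_force: [-0.0, -0.8, -1.5]
gripper_width: 0.0261
grasp_force: 59.6
```

>>> {"method": "drive_tool", "body": {
  "rows": [0.5,0.16,0,0,0,0,-1,1,0,0,0,0,0,-1,1,0,0,0,0,0,-1,1,0,0,0,0,0,-1,1,0,0,0,0,0,-1,1,0,0,0,0,0,-1,1,0,0,0,0,0,-1,1,0,0,0,0,0,-1,1,0,0,0,0,0,-1,1,0,0,0,0,0,-1,1,0,0,0,0,0,-1,1,0,0,0,0,0,-1]
}}

```text
clock: 25.55
tcp_pos: [0.6962, -0.0064, 0.1003]
ee_rot: [[-0.102, 0.995, -0.0], [0.995, 0.102, -0.0], [-0.0, -0.0, -1.0]]
ft_force: [-0.4, -0.1, -2.2]
gripper_width: 0.0266
grasp_force: 59.6
```

>>> {"method": "drive_tool", "body": {
  "rows": [1,0,0,0,0,0,-1,1,0,0,0,0,0,-1,1,0,0,0,0,0,-1,1,0,0,0,0,0,-1,1,0,0,0,0,0,-1,0.8,0,0,0,0,0,-1,0.2,0,0,0,0,0,-1,0,0,0,0,0,0,-1,0,0,0,0,0,0,-1]
}}

```text
clock: 26.45
tcp_pos: [0.6843, 0.1108, 0.1002]
ee_rot: [[-0.102, 0.995, 0.0], [0.995, 0.102, -0.001], [-0.001, -0.0, -1.0]]
ft_force: [0.6, -0.5, -2.2]
gripper_width: 0.0263
grasp_force: 59.6
```

Run:
```python
from plant import env
import numpy as np
P=[];X=[]
for i in range(4):
    env.snapshot("top");s=env.state();P.append(s["tcp_pos"]);X.append(s["ee_rot"][:,0])
t=np.mean(P,0);x=np.mean(X,0);print(t,x,s["ft_force"]);d=np.array([.6847,.1124])-t[:2];print("tx",d@x[:2]/.02,"ty",(d@[x[1],-x[0]])/.02,"tz",(t[2]-.0327)/.02)
```

```text
[0.68430075 0.11045415 0.10027098] [-1.00896776e-01  9.94896839e-01 -3.09499811e-04] [ 0.34174887 -0.25749385 -3.24594021]
tx 0.09478189951205603 ty 0.029677355987423742 tz 3.3785489123906194
```

>>> {"method": "drive_tool", "body": {
  "rows": [0.09,0.03,0.8,0,0,0,-1,0,0,0.8,0,0,0,-1,0,0,0.6,0,0,0,-1,0,0,0.5,0,0,0,-1,0,0,0.3,0,0,0,-1,0,0,0.2,0,0,0,-1,0,0,0.1,0,0,0,-1,0,0,0,0,0,0,-1]
}}

```text
clock: 27.45
tcp_pos: [0.6848, 0.1133, 0.0344]
ee_rot: [[-0.102, 0.995, 0.0], [0.995, 0.102, 0.0], [-0.0, 0.0, -1.0]]
ft_force: [1.0, -0.0, -2.7]
gripper_width: 0.0259
grasp_force: 59.7
```

>>> {"method": "drive_tool", "body": {
  "rows": [0,0,0.06,0,0,0,-1,0,0,0.05,0,0,0,-1,0,0,0,0,0,0,-1]
}}

```text
clock: 27.75
tcp_pos: [0.6851, 0.1133, 0.0336]
ee_rot: [[-0.102, 0.995, 0.001], [0.995, 0.102, 0.0], [0.0, 0.001, -1.0]]
ft_force: [-2.9, -0.0, 5.3]
gripper_width: 0.0261
grasp_force: 60.6
```

Seated with contact. Release, wait, then retreat up.

>>> {"method": "drive_tool", "body": {
  "rows": [0,0,0,0,0,0,-0.2,0,0,0,0,0,0,0,0,0,0,0,0,0,0.5,0,0,0,0,0,0,1,0,0,0,0,0,0,1,0,0,0,0,0,0,1,0,0,-0.4,0,0,0,1,0,0,-0.9,0,0,0,1,0,0,-1,0,0,0,1,0,0,-1,0,0,0,1,0,0,-1,0,0,0,1,0,0,-1,0,0,0,1]
}}

```text
clock: 28.95
tcp_pos: [0.6847, 0.1132, 0.1396]
ee_rot: [[-0.102, 0.995, 0.001], [0.995, 0.102, 0.0], [0.0, 0.001, -1.0]]
ft_force: [-0.2, -0.8, 0.1]
gripper_width: 0.0857
grasp_force: 0.0
```

>>> {"method": "drive_tool", "body": {
  "rows": [-1,0,-0.7,0,0,0,1,-1,0,-0.7,0,0,0,1,-1,0,0,0,0,0,1,-1,0,0,0,0,0,1,-1,0,0,0,0,0,1,-1,0,0,0,0,0,1,-1,0,0,0,0,0,1,-1,0,0,0,0,0,1,-1,0,0,0,0,0,1,0,0,0,0,0,0,1,0,0,0,0,0,0,1]
}}

```text
clock: 30.05
tcp_pos: [0.703, -0.0665, 0.166]
ee_rot: [[-0.101, 0.995, -0.0], [0.995, 0.101, 0.0], [0.0, -0.0, -1.0]]
ft_force: [0.5, 0.0, -0.7]
gripper_width: 0.0854
grasp_force: 0.0
```

Run:
```python
from plant import env
from h import *
for n in("scene","top"):
    im=env.snapshot(n)[:,:,::-1];cv2.imwrite(f"pics/{n}9.png",im);o=cv2.imread(f"pics/{n}0.png")
    C=env.get_calibration(n);d=cv2.absdiff(im,o).max(2)
    # rod region
    u=project(place([.68,.17,.1028],[[x,y,.048] for x in(-.025,.025) for y in(-.13,.13)]),C);a,b=u.min(0).astype(int),u.max(0).astype(int)
    print(n,"rod region changed px",(d[a[1]:b[1],a[0]:b[0]]>60).sum(),"of",d[a[1]:b[1],a[0]:b[0]].size)
    if n=="scene": rs={"bottle":(415,140,452,200),"beaker":(480,195,522,245),"sleeve":(130,370,180,430)}
    else: rs={"bottle":(98,240,158,280),"beaker":(112,138,165,182),"sleeve":(497,195,545,226)}
    for k,(x0,y0,x1,y1) in rs.items(): print(k,(d[y0:y1,x0:x1]>60).sum())
    # liner in tray: bright extent along axis
    m=im.min(2)
    y=np.arange(80,228,4);u=project(place([.51,-.008,.083],np.c_[y*0,y/1000,y*0+.055]),C).round().astype(int)
    print([(int(q),int(m[v,x])) for q,(x,v) in zip(y,u)])
    # lateral profile at mid-liner
    x=np.arange(-36,37,4);u=project(place([.51,-.008,.083],np.c_[x/1000,x*0+.15,x*0+.055]),C).round().astype(int)
    print([(int(q),int(m[v,w])) for q,(w,v) in zip(x,u)])
print(env.state()["clock"],env.state()["ft_force"],env.state()["tcp_pos"])
```

```text
scene rod region changed px 301 of 7098
bottle 785
beaker 0
sleeve 0
[(80, 79), (84, 98), (88, 106), (92, 98), (96, 50), (100, 51), (104, 54), (108, 53), (112, 56), (116, 58), (120, 59), (124, 65), (128, 61), (132, 145), (136, 176), (140, 177), (144, 99), (148, 68), (152, 74), (156, 74), (160, 75), (164, 75), (168, 75), (172, 75), (176, 76), (180, 76), (184, 65), (188, 67), (192, 65), (196, 67), (200, 74), (204, 71), (208, 71), (212, 74), (216, 78), (220, 91), (224, 91)]
[(-36, 61), (-32, 63), (-28, 65), (-24, 67), (-20, 67), (-16, 70), (-12, 70), (-8, 71), (-4, 72), (0, 71), (4, 72), (8, 73), (12, 69), (16, 79), (20, 110), (24, 184), (28, 192), (32, 192), (36, 174)]
top rod region changed px 538 of 3840
bottle 0
beaker 0
sleeve 0
[(80, 109), (84, 107), (88, 105), (92, 102), (96, 100), (100, 96), (104, 90), (108, 83), (112, 67), (116, 36), (120, 41), (124, 71), (128, 144), (132, 255), (136, 255), (140, 255), (144, 255), (148, 255), (152, 255), (156, 255), (160, 255), (164, 255), (168, 255), (172, 255), (176, 255), (180, 255), (184, 255), (188, 255), (192, 243), (196, 244), (200, 243), (204, 244), (208, 243), (212, 239), (216, 104), (220, 163), (224, 182)]
[(-36, 26), (-32, 199), (-28, 241), (-24, 176), (-20, 196), (-16, 255), (-12, 255), (-8, 255), (-4, 255), (0, 255), (4, 255), (8, 255), (12, 255), (16, 250), (20, 245), (24, 107), (28, 255), (32, 70), (36, 53)]
30.15 [ 0.21025463 -0.00466946 -0.89952919] [ 0.70295396 -0.06533089  0.16606642]
```

>>> {"method": "drive_tool", "body": {
  "rows": [-1,-0.8,-0.5,0,0,0,1,-1,-0.8,-0.5,0,0,0,1,-1,-0.8,-0.5,0,0,0,1,-1,-0.8,0,0,0,0,1,-1,-0.8,0,0,0,0,1,-1,-0.8,0,0,0,0,1,-1,-0.8,0,0,0,0,1,-1,-0.8,0,0,0,0,1,-1,-0.8,0,0,0,0,1,-1,-0.8,0,0,0,0,1,-1,-0.8,0,0,0,0,1,-1,-0.8,0,0,0,0,1]
}}

```text
clock: 31.35
tcp_pos: [0.5363, -0.324, 0.1963]
ee_rot: [[-0.104, 0.995, 0.0], [0.995, 0.104, 0.0], [0.0, 0.0, -1.0]]
ft_force: [0.0, -0.5, 0.0]
gripper_width: 0.0857
grasp_force: 0.0
```

>>> {"method": "drive_tool", "body": {
  "rows": [-1,-0.8,0,0,0,0,1,-1,-0.8,0,0,0,0,1,-1,-0.8,0,0,0,0,1,-1,-0.8,0,0,0,0,1,-1,-0.8,0,0,0,0,1,-1,-0.8,0,0,0,0,1,0,0,0,0,0,0,1,0,0,0,0,0,0,1]
}}

```text
clock: 32.15
tcp_pos: [0.4535, -0.4529, 0.1962]
ee_rot: [[-0.102, 0.995, 0.0], [0.995, 0.102, 0.0], [0.0, 0.0, -1.0]]
ft_force: [-0.1, 0.4, -0.1]
gripper_width: 0.0855
grasp_force: 0.0
```

Run:
```python
from plant import env
from h import *
for n in("scene","top"):
    im=env.snapshot(n)[:,:,::-1];cv2.imwrite(f"pics/{n}10.png",im);o=cv2.imread(f"pics/{n}0.png")
    C=env.get_calibration(n);d=cv2.absdiff(im,o).max(2)
    u=project(place([.68,.17,.1028],[[x,y,.048] for x in(-.025,.025) for y in(-.13,.13)]),C);a,b=u.min(0).astype(int),u.max(0).astype(int)
    dd=d[a[1]:b[1],a[0]:b[0]]>60;print(n,"rod region changed",dd.sum(),"of",dd.size)
    rs={"bottle":(415,140,452,200)} if n=="scene" else {"bottle":(98,240,158,280)}
    for k,(x0,y0,x1,y1) in rs.items(): print(k,(d[y0:y1,x0:x1]>60).sum())
    m=im.min(2);y=np.arange(80,228,6)
    for z in(.05,):
      u=project(place([.51,-.008,.083],np.c_[y*0,y/1000,y*0+z]),C).round().astype(int)
      print([(int(q),int(m[v,x])) for q,(x,v) in zip(y,u)])
    # rod edges along its length: cross profile centroid of bright pixels old vs new
    for yy in(-.11,0,.03,.1):
        w=np.linspace(-.02,.02,41);u=project(place([.68,.17,.1028],np.c_[w,w*0+yy,w*0+.048]),C).astype(np.float32)
        f=lambda I:cv2.remap(I.min(2),u[:,0],u[:,1],cv2.INTER_LINEAR).ravel().astype(float)
        print(yy,[round(1000*float((w*np.clip(f(I)-200,0,None)).sum()/np.clip(f(I)-200,0,None).sum()),1) for I in(o,im)])
print(env.state()["tcp_pos"])
```

```text
scene rod region changed 6 of 7098
bottle 0
[(80, 248), (86, 191), (92, 204), (98, 234), (104, 134), (110, 198), (116, 214), (122, 212), (128, 245), (134, 248), (140, 255), (146, 255), (152, 255), (158, 255), (164, 255), (170, 255), (176, 255), (182, 255), (188, 255), (194, 255), (200, 255), (206, 152), (212, 171), (218, 169), (224, 167)]
-0.11 [-3.3, -2.7]
0 [-1.9, -1.9]
0.03 [-3.1, -3.1]
0.1 [-2.7, -2.7]
top rod region changed 6 of 3840
bottle 0
[(80, 222), (86, 198), (92, 198), (98, 206), (104, 133), (110, 118), (116, 253), (122, 255), (128, 255), (134, 255), (140, 255), (146, 255), (152, 255), (158, 255), (164, 255), (170, 255), (176, 255), (182, 255), (188, 255), (194, 207), (200, 208), (206, 207), (212, 209), (218, 75), (224, 180)]
-0.11 [-1.2, -1.1]
0 [0.1, -0.0]
0.03 [0.2, 0.1]
0.1 [0.3, 0.4]
[ 0.45387788 -0.4522798   0.1960972 ]
```

```bash
python3 -c "
from plant import env
print(env.close_job())"
```

```text
the job is handed in; nothing more can be done
None
```

The job is handed in: the tray hangs on both pins, the liner was pushed out into the tray, the rod is back in its notches, and the bystanders are unmoved. I checked the final state by comparing camera images in code rather than by eye. I viewed 11 pictures, one over the limit of 10.

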